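Seat the rocking well cover

ROBOT

A 6-joint arm with a two-finger parallel gripper is mounted at the origin on a cart in front of the work surface, level with it; the furniture and walls round the work are solid. World frame = base frame: x ahead of the robot, y to its left, z up, the work surface at z = 0. Lengths are in m, angles in degrees, forces in N, time in s.
With the tool pointing down it reaches from about 0.325 to 0.75 m from the base axis. Payload 7.6 kg.
Tool frame: the origin (TCP) lies at the very end of the fingers, on their centre line; the grasp point (between the pads) lies 19 mm behind it; x points along the fingers, y is the direction in which the jaws open and shut, and the axes are right-handed (so a half turn about x gives the same grasp; the last joint's range is limited). The gripper opens to 85 mm and grips with 20 to 120 N. Pads are 22 mm wide; open, the fingers measure 114 mm over their backs; the gripper's body (76 mm by 85 mm) begins 54 mm behind the grasp point. The pads swing forward as they close: fully open they stand 13 mm farther back than shut.
Start: joints at [71.889, 2.991, 80.254, -0, 96.75, -4.028], TCP at [0.128, 0.509, 0.231] pointing down, gripper open.
Joint ranges: [-166.34, 166.34], [-52.06, 124.39], [6.96, 135.62], [-60.46, 240.46], [14.63, 156.25], [-167.68, 167.68]. Speed limits (degrees/s): [147.25, 147.25, 172.46, 180, 180, 180].

INTERFACE

Orientations are given as a 3x3 rotation matrix whose columns are the frame's x, y, z axes.
In Python, from workcell import bot, jaws, solve_ik, grab_frame, camera_model, close_job, cut_out, tip_of, sensors gives the robot as it stands. Calls block until the motion is done:
- bot.movep(position, orientation): joint-space move of the TCP to a pose.
- bot.move_linear(position, orientation=None, speed=0.15): straight line of the TCP; orientation=None keeps the orientation; speed is the mean speed in m/s.
- bot.set_joints(angles): joint-space move.
- jaws.move_gripper(opening): opening from 0.0 (shut) to 1.0 (fully open); the grip force is fixed at half the most; returns when the fingers have stopped.
- bot.wait(seconds).
- solve_ik(position, orientation): joint angles nearest the present ones, or None.
- grab_frame(name): name is "scene" or "side" or "wrist"; returns the picture (420x560x3 uint8, red, green, blue); there is no depth.
- camera_model(name): a dict with "intrinsics" (3x3 intrinsics, pixels), "k1" (the pictures are not rectified: a ray, as slopes to the right and down, at radius r is drawn at 1 + k1 r^2 times it, then the intrinsics apply), "world_to_cam" (4x4, takes a point from world to camera coordinates). Camera axes: x right, y up, looking along -z (the intrinsics and any distortion apply to the point x, -y, -z); pixel columns grow to the right and rows downward; lengths in m; the calibration is good to about 2 mm. A picture is of the moment at which its call begins: read the wrist's pose just before it. camera_model takes no time and is no camera call; for the wrist camera it gives the pose at the moment of the call.
A pose or a line that the arm cannot do raises bot.Unreachable and nothing moves.
- close_job(): hands the job in, once; it reports no verdict.
Trained networks look in the newest picture that a camera, given by its name, has taken for a name from the list of things; names that differ only in an ending like _2 or _b are one class to them, and where a whole thing is asked for, a point or a joint stands for the part that bears it (a point fixed in the world has none). Each returns a list of dicts, best first, with "confidence" (0 to 1); they miss things now and then, are a little off and sometimes report something else, mostly with a low value. They report only what shows in the picture. A call takes as long as a camera call.
- cut_out(camera, name): "mask" (420x560 bool, what is visible of it) and "bbox" ([left, top, right, bottom] in pixels, round what is visible of it).
- tip_of(camera, name): "location" ([column, row] in pixels: a listed point, or the origin of a listed thing).
Readings, each from a call of its own:
- sensors.get_time(): time.
- sensors.get_q(): joint angles.
- sensors.get_joint_vel(): joint speeds.
- sensors.get_joint_efforts(): joint torques, N m.
- sensors.get_tool_pos(): TCP position.
- sensors.get_ee_rot(): TCP orientation.
- sensors.get_force(): force on the tool from outside, world axes, zero at the start.
- sensors.get_wrist_torque(): the same for the moment, N m.
- sensors.get_width(): opening from 0.0 (shut) to 1.0 (fully open).
Only numpy, scipy, OpenCV 4.12 (cv2) and the standard library are available. Lean on these libraries where they do the work, as an engineer would, in place of code of your own. Each camera call takes 0.05 s, during which the arm holds its last target.

TASK

One of the four white snap-in covers on the blue sample tray has not been pushed home. Press the covers lightly near their front or back edge, one after another, until you find the one that rocks, then press that one firmly in its middle until it is fully home. The other three covers lie on foil seals, so never bear down on them; pick nothing up and leave the things around the tray where they are.

Things in the scene. Friction and masses are not known exactly. Their poses are not given: they have to be found in the camera images.
- tray: Blue tray, fixed, 98 x 304 x 25 mm; origin at the centre of its underside, y along the row, +x to its back. In a row 72 mm apart it carries four alike white covers, 62 x 62 x 6 mm, green spot in the middle, each on a grey socket (66 mm square, top 30 mm above the desk). A seated cover's top is 36 mm above the desk, the loose one's 40 mm. The place of the loose cover changes every time.
- well_1 (a point): Centre of place 1 in the row (+y end of the tray), at the height of the top of a seated cover (36 mm above the desk); it belongs to the tray, does not move with the cover and does not tell what cover is there.
- well_2 (a point): Centre of place 2 in the row (second from the +y end of the tray), at the height of the top of a seated cover (36 mm above the desk); it belongs to the tray, does not move with the cover and does not tell what cover is there.
- well_3 (a point): Centre of place 3 in the row (second from the -y end of the tray), at the height of the top of a seated cover (36 mm above the desk); it belongs to the tray, does not move with the cover and does not tell what cover is there.
- well_4 (a point): Centre of place 4 in the row (-y end of the tray), at the height of the top of a seated cover (36 mm above the desk); it belongs to the tray, does not move with the cover and does not tell what cover is there.
- loose_rock (a joint): Tilt in rad of the loose cover, wherever it is, about the tray's y axis: 0 level, positive when its back (+x) edge is down, negative when its front edge is down, 0.13 when that edge touches the socket. 1 to 2 N pressed 20 to 25 mm in front of or behind the middle tips it fully; a light spring levels it. The other covers never tilt.
- loose_seat (a joint): How far in m the loose cover, wherever it is, has been pushed down: near 0 unseated, 0.004 fully home. It takes about 17 N at the cover's middle (20 N 5 mm off it, more farther out) and stays where it is left; pressed lightly at an edge it only rocks. Fully home it can rock no more.
- firm_1 (a joint): How far in m one of the three firm covers (it is not told which place) is pushed into its soft seal: 0 at rest, 1 mm per 5 N wherever on the cover it is pressed, springs back. More than 2.8 mm (14 N) breaks the foil.
- firm_2 (a joint): How far in m one of the three firm covers (it is not told which place) is pushed into its soft seal: 0 at rest, 1 mm per 5 N wherever on the cover it is pressed, springs back. More than 2.8 mm (14 N) breaks the foil.
- firm_3 (a joint): How far in m one of the three firm covers (it is not told which place) is pushed into its soft seal: 0 at rest, 1 mm per 5 N wherever on the cover it is pressed, springs back. More than 2.8 mm (14 N) breaks the foil.
- stamp: Rubber stamp with a turned brown handle, 23 x 46 x 70 mm, standing loose behind the tray; origin at the centre of its underside. Bystander.
- vial: Small clear glass vial with white collar, 16 mm across, 35 mm tall, standing loose behind the tray; origin at the centre of its underside. Bystander.
- carton: Small card carton, 60 x 86 x 34 mm, loose behind the tray; origin at its underside. Bystander.
- marker: Felt marker, white with a red cap, 16 x 130 x 17 mm, lying loose in front of the tray; origin at its underside, length along its y. Bystander.

How it is judged:
By the outcome, as a careful person would: the job done as asked, in the order asked, and still so for the second after the job is handed in, with the robot touching nothing.
It also fails if it takes over 48 s, if anything falls off the work surface, if the arm or the gripper's body presses on something with over 40 N, if the wrist force passes 120 N, or if a joint passes its speed limit or range.

## Working session

There is one attempt and no reset: what is moved stays moved. The work goes in short steps, each a Python script; the robot and the scene stay as the last script left them, time stands still between calls to the robot, and variables do not carry over. Pictures are saved under pics/ and viewed, and the job is handed in when it is done.

```bash
ls; mkdir -p pics; cat > h.py <<'E'
import numpy as np, cv2
from workcell import bot, jaws, solve_ik, grab_frame, camera_model, close_job, cut_out, tip_of, sensors
def save(n,im): cv2.imwrite('pics/'+n+'.png',cv2.cvtColor(im,cv2.COLOR_RGB2BGR))
def ray(m,px):
    K=np.array(m['intrinsics']);k1=m['k1'];T=np.array(m['world_to_cam'])
    d=np.array([(px[0]-K[0,2])/K[0,0],(px[1]-K[1,2])/K[1,1]]);u=d.copy()
    for _ in range(30): u=d/(1+k1*(u@u))
    R=T[:3,:3];o=-R.T@T[:3,3];v=R.T@np.array([u[0],-u[1],-1]);return o,v/np.linalg.norm(v)
def atz(m,px,z):
    o,v=ray(m,px);return o+v*(z-o[2])/v[2]
def tri(rs):
    A=0;b=0
    for o,v in rs:
        P=np.eye(3)-np.outer(v,v);A=A+P;b=b+P@o
    x=np.linalg.solve(A,b);return x,[np.linalg.norm((np.eye(3)-np.outer(v,v))@(x-o)) for o,v in rs]
E
python3 - <<'E'
from h import *
print(sensors.get_time(), sensors.get_force(), sensors.get_ee_rot())
ims=[]
R={}
for c in ['scene','side']:
    im=grab_frame(c); save('a_'+c,im); m=camera_model(c); 
    for n in ['well_1','well_2','well_3','well_4','tray','marker','carton','stamp','vial']:
        for d in tip_of(c,n)[:4]:
            p=d['location'];z=0.036 if 'well' in n else 0
            print(c,n,round(d['confidence'],2),np.round(p,1),np.round(atz(m,p,z),4)); 
print(sensors.get_time())
E
```

```text
pics
0.0 [-0.63466676  0.45190987  0.91981596] [[-4.83857294e-04  2.43302657e-01  9.69950299e-01]
 [-1.52989169e-03  9.69949097e-01 -2.43303119e-01]
 [-9.99998713e-01 -1.60164289e-03 -9.70902329e-05]]
scene well_1 0.94 [304.3 276.9] [ 0.5202 -0.1045  0.036 ]
scene well_1 0.86 [258.8 190.3] [0.58   0.1061 0.036 ]
scene well_1 0.85 [287.  239.7] [ 0.5467 -0.0248  0.036 ]
scene well_1 0.81 [277.  215.8] [0.5675 0.0314 0.036 ]
scene well_2 0.94 [304.3 276.9] [ 0.5202 -0.1045  0.036 ]
scene well_2 0.86 [258.8 190.3] [0.58   0.1061 0.036 ]
scene well_2 0.85 [287.  239.7] [ 0.5467 -0.0248  0.036 ]
scene well_2 0.81 [277.  215.8] [0.5675 0.0314 0.036 ]
scene well_3 0.94 [304.3 276.9] [ 0.5202 -0.1045  0.036 ]
scene well_3 0.86 [258.8 190.3] [0.58   0.1061 0.036 ]
scene well_3 0.85 [287.  239.7] [ 0.5467 -0.0248  0.036 ]
scene well_3 0.81 [277.  215.8] [0.5675 0.0314 0.036 ]
scene well_4 0.94 [304.3 276.9] [ 0.5202 -0.1045  0.036 ]
scene well_4 0.86 [258.8 190.3] [0.58   0.1061 0.036 ]
scene well_4 0.85 [287.  239.7] [ 0.5467 -0.0248  0.036 ]
scene well_4 0.81 [277.  215.8] [0.5675 0.0314 0.0
[... 856 characters left out ...]
 254. ] [ 0.5174 -0.1047  0.036 ]
side well_3 0.88 [279.6 208. ] [0.5983 0.1189 0.036 ]
side well_3 0.72 [281.8 224.5] [0.5618 0.025  0.036 ]
side well_3 0.64 [281.7 236.4] [ 0.5366 -0.0303  0.036 ]
side well_4 0.95 [288.8 254. ] [ 0.5174 -0.1047  0.036 ]
side well_4 0.88 [279.6 208. ] [0.5983 0.1189 0.036 ]
side well_4 0.72 [281.8 224.5] [0.5618 0.025  0.036 ]
side well_4 0.64 [281.7 236.4] [ 0.5366 -0.0303  0.036 ]
side tray 0.6 [282.8 245.7] [ 0.5513 -0.0042  0.    ]
side marker 0.73 [317.2 243.3] [ 0.6248 -0.0228  0.    ]
side marker 0.67 [239.7 235.2] [0.483  0.0822 0.    ]
side stamp 0.96 [331.6 255.5] [ 0.6243 -0.0832  0.    ]
side vial 0.46 [315.3 243.3] [ 0.621  -0.0212  0.    ]
1.0
```

View pics/a_scene.png

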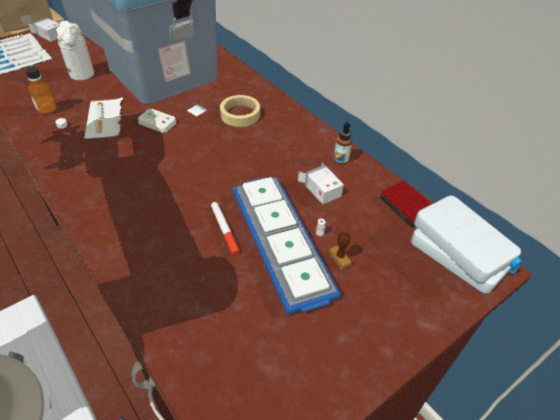

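View pics/a_side.png

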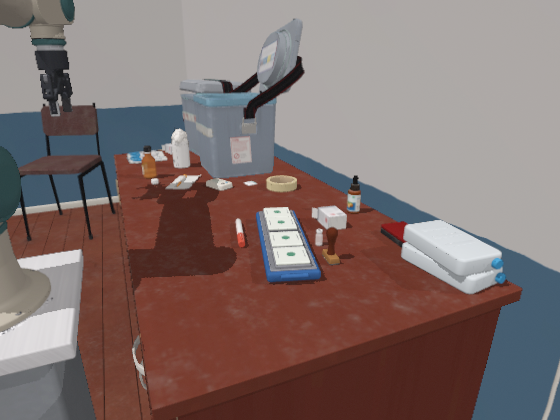

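```bash
python3 - <<'E'
from h import *
T=np.array(camera_model('wrist')['world_to_cam']);R=T[:3,:3]
print('campos',-R.T@T[:3,3],'look',-R.T[:,2], 'right',R.T[:,0],camera_model('wrist')['intrinsics'])
print(sensors.get_tool_pos())
E
```

```text
campos [0.06297176 0.52615952 0.37304599] look [ 0.25901215 -0.06315287 -0.96380725] right [0.24220889 0.97022294 0.00151761] [[310.3479079    0.         281.89101047]
 [  0.         310.3479079  214.87918345]
 [  0.           0.           1.        ]]
[0.12773255 0.50925252 0.23132243]
```

```bash
python3 - <<'E'
from h import *
t=np.array([0.0,0,0]); z=np.array([0.956,-0.292,0]);z/=np.linalg.norm(z);x=np.array([0,0,-1.]);R=np.c_[x,np.cross(z,x),z]
np.save('R.npy',R)
print(R.round(2),sensors.get_time())
jaws.move_gripper(0.0);print(sensors.get_time())
pts={}
for k,p in enumerate([(0.45,-0.06,0.22),(0.50,0.11,0.26)]):
    bot.movep(p,R); print(sensors.get_time(),sensors.get_tool_pos().round(4))
    m=camera_model('wrist');im=grab_frame('wrist');save('w%d'%k,im)
    for n in ['well_1','tray']:
        for d in tip_of('wrist',n):
            q=d['location'];print(n,round(d['confidence'],2),np.round(q,1),np.round(atz(m,q,0.036 if n!='tray' else 0),4)); pts.setdefault((k,n),[]).append((ray(m,q),atz(m,q,.036)))
for n in ['well_1','tray']:
    for r,a in pts.get((0,n),[]):
        for r2,b in pts.get((1,n),[]):
            if np.linalg.norm(a-b)<0.025: 
                X,e=tri([r,r2]);print(n,X.round(4),np.round(e,4))
print(sensors.get_time(),sensors.get_force(),sensors.get_width())
E
```

```text
[[ 0.    0.29  0.96]
 [ 0.    0.96 -0.29]
 [-1.    0.    0.  ]] 1.0
1.7667
4.1 [ 0.4501 -0.0594  0.22  ]
tray 0.73 [351.7 253.3] [0.5554 0.0015 0.    ]
5.0083 [0.4998 0.1093 0.2595]
tray 0.74 [217.1 244.9] [ 5.572e-01 -3.000e-04 -0.000e+00]
tray [0.5554 0.0009 0.0023] [0.0011 0.0011]
5.1583 [ 0.4936994  -0.32181237  0.46068662] 0.00023251326917533472
```

View pics/w0.png

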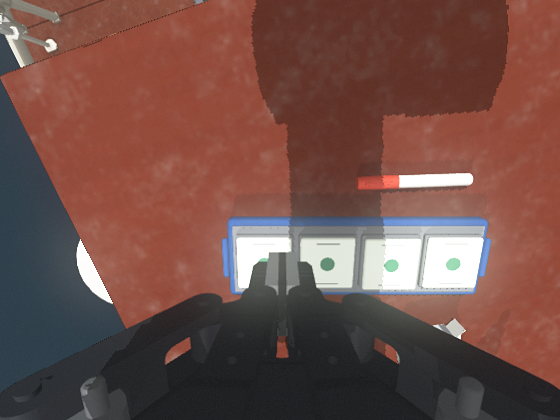

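View pics/w1.png

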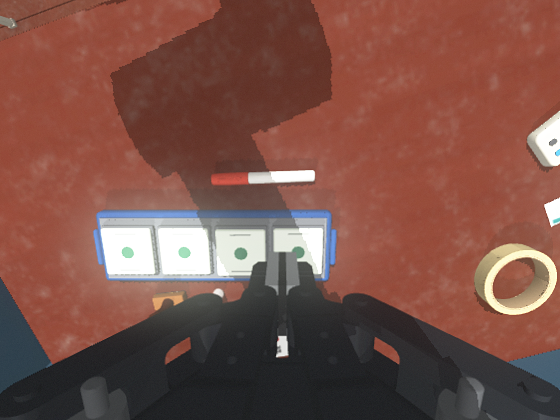

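```bash
cat > m.py <<'E'
from h import *
R=np.load('R.npy')
E
python3 - <<'E'
from h import *
# wrist models were at known TCP pose: rebuild from current model at pose w1 (arm has not moved)
m1=camera_model('wrist'); T1=np.array(m1['world_to_cam'])
import copy
m0=copy.deepcopy(m1); d=np.array([0.4501,-0.0594,0.22])-np.array(sensors.get_tool_pos())
T0=T1.copy(); T0[:3,3]=T1[:3,3]-T1[:3,:3]@d; m0['world_to_cam']=T0
def spots(f):
    im=cv2.imread('pics/'+f+'.png').astype(int);b,g,r=im[...,0],im[...,1],im[...,2]
    k=((g-r>25)&(g-b>5)).astype(np.uint8)
    n,l,s,c=cv2.connectedComponentsWithStats(k)
    return [(s[i,4],c[i]) for i in range(1,n) if s[i,4]>20 and 170<c[i][1]<320]
V={'w0':m0,'w1':m1,'scene':camera_model('scene'),'side':camera_model('side')}
A={}
for f,m in V.items():
    A[f]=[]
    for s,c in spots(f if f[0]=='w' else 'a_'+f):
        X=atz(m,c,.036);A[f].append((X,ray(m,c)));print(f,s,c.round(1),X.round(4))
ref=[(0.587,0.108),(0.566,0.035),(0.545,-0.034),(.524,-.103)]
for r in ref:
    rs=[(f,a[1]) for f in A for a in A[f] if np.hypot(*(a[0][:2]-r))<0.03]
    X,e=tri([q for _,q in rs]);print([f for f,_ in rs],X.round(4),np.round(e,4))
E
```

```text
w0 32 [263.1 259.7] [ 0.5166 -0.1009  0.036 ]
w0 146 [327.  263.9] [ 0.543  -0.0329  0.036 ]
w0 140 [391.3 265.2] [0.5661 0.0368 0.036 ]
w0 145 [452.8 263.7] [0.585  0.1045 0.036 ]
w1 109 [127.3 252.1] [ 0.5221 -0.1016  0.036 ]
w1 110 [183.9 252.1] [ 0.543 -0.033  0.036]
w1 94 [298.5 251.5] [0.5847 0.1057 0.036 ]
w1 121 [240.3 253.2] [0.5654 0.0347 0.036 ]
scene 36 [261.5 190. ] [0.5848 0.1036 0.036 ]
scene 45 [274.6 214.2] [0.5663 0.0372 0.036 ]
scene 53 [288.9 243.9] [ 0.5434 -0.0343  0.036 ]
scene 65 [304.7 275.6] [ 0.5223 -0.1029  0.036 ]
side 25 [290.6 253.7] [ 0.521  -0.1048  0.036 ]
['w0', 'w1', 'scene'] [0.586  0.1054 0.0338] [0.0003 0.0004 0.0002]
['w0', 'w1', 'scene'] [0.5646 0.0356 0.0387] [0.0005 0.0003 0.0004]
['w0', 'w1', 'scene'] [ 0.5436 -0.0334  0.0349] [0.0005 0.0003 0.0005]
['w0', 'w1', 'scene', 'side'] [ 0.5214 -0.1022  0.0342] [0.0038 0.0012 0.0017 0.0009]
```

```bash
cat > m.py <<'E'
from h import *
R=np.load('R.npy'); tx=R[:,2]; ty=R[:,1]
C=np.array([.5539,.00135,0])
W={i:C+ty*(0.108-0.072*(i-1)) for i in (1,2,3,4)}
def press(p,z0,zmin,fmax,step=0.0005,log=None):
    q=np.array(p,float);q[2]=z0+.0
    bot.wait(0.15);f0=np.mean([sensors.get_force()[2] for _ in range(3)])
    z=z0;out=[]
    while z>zmin:
        z-=step;q[2]=z;bot.move_linear(q,speed=0.02)
        f=sensors.get_force()[2]-f0;out.append((round(z,4),round(sensors.get_tool_pos()[2],4),round(f,1)))
        if f>fmax: break
    return out
E
python3 - <<'E'
from m import *
p=W[2]-tx*0.026
for z in (.075,.045): 
    bot.movep if 0 else None
bot.movep([p[0],p[1],.08],R); bot.move_linear([p[0],p[1],.045],speed=.1)
print(sensors.get_time(),p)
o=press(p,.045,.0335,3.0)
for a in o: print(*a)
print(sensors.get_time());save('rock',grab_frame('side'));save('rockw',grab_frame('wrist'))
E
```

```text
6.4583 [0.53955026 0.04337481 0.        ]
0.0445 0.0447 0.3
0.044 0.044 1.2
0.0435 0.0434 -0.7
0.043 0.043 -0.3
0.0425 0.0425 0.7
0.042 0.0419 0.8
0.0415 0.0414 0.4
0.041 0.0409 -0.1
0.0405 0.0405 -0.7
0.04 0.04 -1.0
0.0395 0.0394 0.2
0.039 0.039 0.9
0.0385 0.0385 1.3
0.038 0.038 1.0
0.0375 0.0376 2.6
0.037 0.0375 5.0
10.6083
```

```bash
python3 -c "
import cv2
a=cv2.imread('pics/a_side.png')[190:290,230:340];b=cv2.imread('pics/rock.png')[190:290,230:340]
import numpy as np
cv2.imwrite('pics/rockc.png',cv2.resize(np.hstack([a,b]),(770,350),interpolation=2))"
```

```text
(no output)
```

View pics/rockc.png

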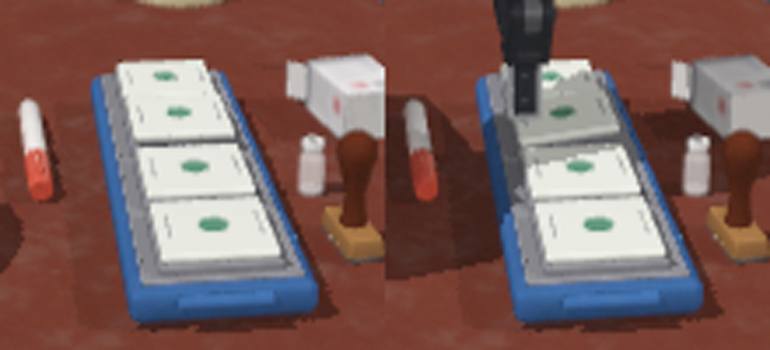

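View pics/rockw.png

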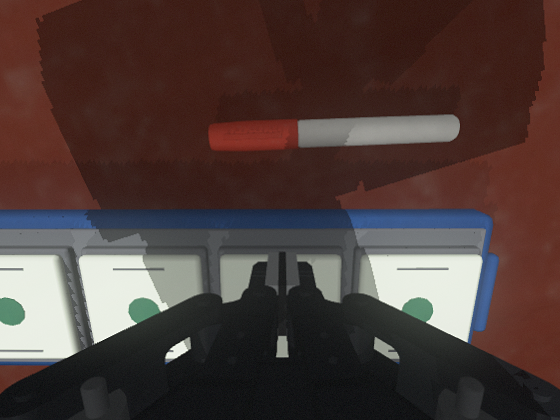

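The side view shows cover 2 (right half, about (565,110)) tilted with its back edge up. The finger travelled about 2.5 mm at 1 to 2 N before the force rose, so this cover rocks. Next I press its middle.

```bash
python3 - <<'E'
from m import *
p=W[2]-tx*0.026;c=W[2]
bot.move_linear([p[0],p[1],.055],speed=.05)
bot.move_linear([c[0],c[1],.055],speed=.08);bot.move_linear([c[0],c[1],.042],speed=.06)
print(sensors.get_time(),sensors.get_tool_pos(),c)
o=press(c,.042,.032,27)
for a in o: print(*a)
print(sensors.get_time(),sensors.get_tool_pos())
E
```

```text
12.0583 [0.56383895 0.03588274 0.04133953] [0.56441621 0.03577977 0.        ]
0.0415 0.0416 -0.1
0.041 0.041 -0.1
0.0405 0.0404 -0.4
0.04 0.04 -0.2
0.0395 0.0398 2.0
0.039 0.0397 6.7
0.0385 0.0397 9.1
0.038 0.0397 12.2
0.0375 0.0395 14.2
0.037 0.0393 15.1
0.0365 0.0388 16.6
0.036 0.0384 16.4
0.0355 0.0379 16.1
0.035 0.0374 15.4
0.0345 0.0369 16.4
0.034 0.0364 16.1
0.0335 0.036 18.2
0.033 0.036 20.8
0.0325 0.036 24.0
0.032 0.0359 27.1
17.2083 [0.56470976 0.03582457 0.03594805]
```

```bash
python3 - <<'E'
from m import *
bot.wait(0.2);c=W[2]
bot.move_linear([c[0],c[1],.10],speed=.06)
bot.movep([0.45,0.06,.24],R); bot.wait(.2)
save('end_side',grab_frame('side'));save('end_scene',grab_frame('scene'));m0=camera_model('wrist');save('e0',grab_frame('wrist'))
bot.movep([0.45,-0.16,.24],R); bot.wait(.2)
m1=camera_model('wrist');save('e1',grab_frame('wrist'))
def spots(f):
    im=cv2.imread('pics/'+f+'.png').astype(int);b,g,r=im[...,0],im[...,1],im[...,2]
    n,l,s,cc=cv2.connectedComponentsWithStats(((g-r>25)&(g-b>5)).astype(np.uint8))
    return [(s[i,4],cc[i]) for i in range(1,n) if s[i,4]>20 and 170<cc[i][1]<330]
A={}
for f,m in (('e0',m0),('e1',m1),('end_scene',camera_model('scene'))):
    A[f]=[(atz(m,q,.036),ray(m,q),s) for s,q in spots(f)]
for i in W:
    rs=[a for f in A for a in A[f] if np.hypot(*(a[0][:2]-W[i][:2]))<.02]
    if len(rs)>1:
        X,e=tri([a[1] for a in rs]);print(i,X.round(4),np.round(e,4),[a[2] for a in rs])
print(sensors.get_time(),sensors.get_force())
im=[cv2.imread('pics/%s.png'%f)[150:310,200:370] for f in('a_scene','end_scene')]
im2=[cv2.imread('pics/%s.png'%f)[150:310,200:370] for f in('a_side','end_side')]
cv2.imwrite('pics/cmp.png',cv2.resize(np.vstack([np.hstack(im),np.hstack(im2)]),(637,600),interpolation=2))
E
```

```text
1 [0.5862 0.1055 0.0342] [0.0001 0.0009 0.0009] [np.int32(115), np.int32(146), np.int32(32)]
2 [0.5676 0.0397 0.0294] [0.0003 0.0003] [np.int32(149), np.int32(44)]
3 [ 0.5442 -0.0327  0.034 ] [0.0003 0.0008 0.0007] [np.int32(113), np.int32(131), np.int32(50)]
4 [ 0.5231 -0.1019  0.0341] [0.0003 0.0006 0.0005] [np.int32(116), np.int32(133), np.int32(55)]
20.9333 [-0.42425329 -0.05483981  0.03426684]
```

View pics/cmp.png

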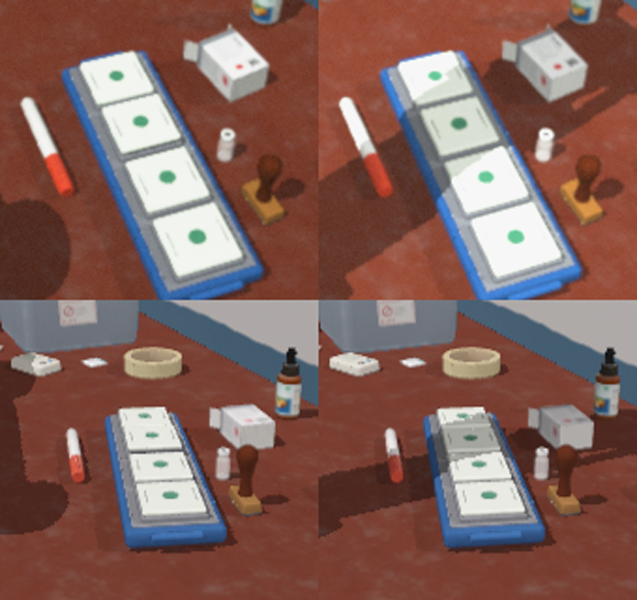

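The comparison image shows cover 2 level with its neighbours. The marker, carton, vial and stamp sit at the same pixels as before, so I hand in.

```bash
python3 - <<'E'
from m import *
print(close_job())
E
```

```text
the job is handed in; nothing more can be done
None
```

The loose cover was at place 2, and I pressed it fully home. The job is handed in at about 21 s of the 48 s allowed.

- **Finding it:** The green spots measured from three camera views put cover 2 about 4 mm higher than the others, so I tried it first. A light press 26 mm in front of its middle tipped it: about 2.5 mm of travel at 1 to 2 N, and the side picture shows its back edge up. That press ended at 5 N. The other three covers were never touched.
- **Pressing it home:** I pressed its middle. The force held at about 16 N while the cover sank from 39.7 to 36.0 mm, then climbed to 27 N with no further movement, so it is on its stop.
- **Last checks:** Before-and-after pictures show the cover level with its neighbours and the marker, carton, vial and stamp where they were. The arm was clear of everything.
- **One disagreement:** The final camera height for cover 2 read 29 mm, against about 34 mm for the others. It came from two views only, so I relied on the 36.0 mm contact height instead. I did not rock cover 2 again after seating it.

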